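# Click the stock wheel round to red

### The arm

A 6-joint arm with a two-finger parallel gripper is mounted at the origin on the work surface. World frame = base frame: x ahead of the robot, y to its left, z up, the work surface at z = 0. Lengths are in mm, angles in rad, forces in N, time in s.
With the tool pointing down it reaches from about 350 to 775 mm from the base axis. Payload 7.3 kg.
Tool frame: the origin (TCP) lies on the front face of the gripper's body, between the roots of the fingers; the fingertips stand 66 mm ahead of it and the grasp point (between the pads) lies 47 mm ahead of it (bot.tip_extent is the distance from the TCP to the fingertips, in mm); z points along the fingers, y is the line along which they close (so a half turn about z gives the same grasp; the last joint's range is limited). The gripper opens to 92 mm and grips with 3 to 60 N. Pads are 19 mm wide; open, the fingers measure 130 mm over their backs; the gripper's body (75 mm by 190 mm) begins 47 mm behind the grasp point.
Start: joints at [1.156, 0.342, 1.524, -0, 1.275, -0.146], TCP at [139.409, 506.166, 292.241] pointing down, gripper open.
Joint ranges: [-2.53, 2.53], [-0.77, 2.02], [0.04, 2.7], [-1, 4.14], [0.28, 2.66], [-3.11, 3.11]. Speed limits (rad/s): [2.57, 2.57, 3.14, 3.14, 3.14, 3.14].

### API

Orientations are given as [roll, pitch, yaw] about the fixed x, y, z axes, in that order (R = Rz(yaw) Ry(pitch) Rx(roll)).
In Python, from plant import readout, viewer, order, bot gives the robot as it stands.
- The arm moves only by the shell command python3 -m creep 'ROWS'. ROWS is text: rows parted by semicolons, each of 7 numbers parted by spaces: the shift along the world's x, y, z in m, then the turn, a rotation vector about the world's x, y, z in rad, then the opening in per cent of the stroke, from 0 (shut) to 100 (fully open). A call has 1 to 8 rows; each row shifts and turns the commanded pose from where the row before left it; what a row does not reach is not made up. A row lasts 1/12 s, in which the tool goes at most 41.7 mm and 7.16 degrees, less where a joint would pass 70% of its speed; a pose out of reach is approached as far as the arm can. A call is refused whole if a number of a shift passes 0.0417 or a number of a turn 0.125, either way. A call with a gripper value outside its range is refused whole. The fingers move at their own pace and stop on an object; the grip force is fixed at half the most. Time passes only in rows, so rows that do not move let the fingers close. It gives the time, the measured TCP pose, the force, the opening and the grip force at its end, in the units of the state.
- readout.get_obs(): the state, without advancing time (a new reading comes with each control period).
- viewer.capture(name): name is "scene" or "top" or "wrist"; returns the picture (420x560x3 uint8, red, green, blue); there is no depth.
- viewer.camera_info(name): a dict with "fx", "fy", "cx", "cy" (pixels), "origin" and "rotation" of the camera in the world. Camera axes: x right, y up, looking along -z (the intrinsics and any distortion apply to the point x, -y, -z); pixel columns grow to the right and rows downward; lengths in mm; the calibration is good to about 2 mm. A picture is of the moment at which its call begins: read the wrist's pose just before it. camera_info takes no time and is no camera call; for the wrist camera it gives the pose at the moment of the call.
- order.close_job(): hands the job in; it is judged then, once.
The state is a dict: "time": time; "joint_positions": joint angles; "dq": joint speeds; "tau": joint torques, N m; "tool_pos": TCP position; "tcp_rot": TCP orientation; "contact_force": force on the tool from outside, world axes, zero at the start; "moment": the same for the moment, N m; "grip_width": finger opening in mm; "finger_force": force on a finger pad.
Only numpy, scipy, OpenCV 4.12 (cv2) and the standard library are available. Lean on these libraries where they do the work, as an engineer would, in place of code of your own. Each camera call takes 0.05 s, during which the arm holds its last target. There are 200 camera calls.

### The job

This shelf's tins have run low: with a fingertip, flick the lugs on the stock wheel's edge to advance it the way the white arrow shows (anticlockwise from above). Let it settle at the yellow tab, the last one before red, then give it one more click so that the red tab comes to rest at the white pointer; do not go past red. Be gentle, do not pinch the wheel, and leave the tins standing where they are.

Things in the scene. Friction and masses are not known exactly. Their poses are not given: they have to be found in the camera images.
- stand: Grey base plate of the stock wheel, screwed to the bench: x from -86 to +92 mm, 180 mm along y, top at z = 16 mm. Origin on the bench straight under the wheel's axis; z up; -x is the front, free to reach (faces the robot within 0.4 rad). A rear guard stands at x = 72 to 90 mm, 150 mm long, 56 mm high. A white arrow on the plate's front strip points to its -y: the way the wheel's front edge advances.
- wheel (a joint): Angle of the stock wheel about its vertical axis, rad, growing as it advances (anticlockwise from above; its front edge moves to the stand's -y). 0 = red tab at the white pointer. It rests in clicks, at multiples of pi/4; starts 2 to 5 clicks before red (-1.57 to -3.93). Once in a long while it starts balanced half-way between two of these: a light push tips it into the next. Red counts at 0, not at -2 pi.
- wheel_axis (a point): Wheel's axis at the drum's top, 54 mm above the bench (axes of the stand). Black drum, radius 46 mm. Out of it stand 8 equal black lugs, straight radial paddles 6 mm thick, out to 66 mm radius, 24 to 54 mm above the bench. Neighbouring lugs leave a gap 36 mm wide at 55 mm radius. At rest gaps lie at 0, 45, 90.. degrees from the stand's x axis, lugs half-way between.
- front_gap (a point): Centre of the gap between two lugs at the very front, when the wheel is at rest: 60 mm from the axis, 39 mm above the bench (fixed to the stand). A sprung detent: leaving a click takes about 3 N on a lug; past half a click the wheel snaps on into the next by itself and damping stops it there. A slow fingertip pushing a lug through 0.6 to 0.8 of a click makes exactly one.
- pointer (a point): Tip of the white pointer on the rear guard's top, 66 mm from the axis, 59 mm above the bench; it points at the axis.
- red_tab (a point): Centre of the red tab (21 x 17 mm) on the drum's top, 32 mm from the axis, 55.5 mm above the bench; turns with the wheel. Each gap has such a tab in line with it; in the order in which they come to the pointer: white, white, green, green, green, green, yellow, red.
- tin_blue_mid (a point): Centre, half-way up, of the blue-banded pet-food tin (66 mm across, 38 mm tall, about 0.19 kg) that stands loose on the bench near the stock wheel. Leave it alone.
- tin_green_mid (a point): Centre, half-way up, of the green-banded pet-food tin (66 mm across, 38 mm tall, about 0.19 kg) that stands loose on the bench near the stock wheel. Leave it alone.
- tin_copper_mid (a point): Centre, half-way up, of the copper-banded pet-food tin (66 mm across, 38 mm tall, about 0.19 kg) that stands loose on the bench near the stock wheel. Leave it alone.

How it is judged:
By the outcome, as a careful person would: the job done as asked, in the order asked, and still so for the second after the job is handed in, with the robot touching nothing.
It also fails if it takes over 64 s, if anything falls off the work surface, if the arm or the gripper's body presses on something with over 40 N, if the wrist force passes 120 N, or if a joint passes its speed limit or range.

## Working session

There is one attempt and no reset: what is moved stays moved. The work goes in short steps, Python scripts to look and compute and a shell command to move; the robot and the scene stay as the last step left them, time stands still between calls to the robot, and variables do not carry over. Pictures are saved under pics/ and viewed, at most 10 in all, crops included, and the job is handed in when it is done.

```bash
mkdir -p pics; ls; python3 - <<'E'
from plant import readout, viewer, order, bot
import cv2,numpy as np
o=readout.get_obs();print(o)
for n in("scene","top"):
    im=viewer.capture(n);cv2.imwrite(f"pics/{n}0.png",im[:,:,::-1]);print(n,viewer.camera_info(n))
E
```

```text
pics
{'time': 0.0, 'joint_positions': array([ 1.15601741e+00,  3.42745941e-01,  1.52501434e+00,  1.36176697e-05,
        1.27540427e+00, -1.45996559e-01]), 'dq': array([-0.00156538,  0.00063027,  0.00075532,  0.0001349 ,  0.00054113,
        0.00055278]), 'tau': array([ 2.08888869e-04, -4.31239307e+01, -2.44217670e+01,  7.17663788e-02,
        5.56269858e-02, -1.25376000e-04]), 'tool_pos': array([139.26688703, 505.87437328, 291.53377017]), 'tcp_rot': array([-3.14003937e+00, -2.41560684e-04,  2.87280613e+00]), 'contact_force': array([-0.612537  ,  0.09144151,  0.17879436]), 'moment': array([ 0.03970867, -0.02727569, -0.02831994]), 'finger_force': 0.0, 'grip_width': 92.09044262461087}
scene {'fx': 462.80441584601243, 'fy': 462.80441584601243, 'cx': 282.43151480198264, 'cy': 211.45368286649668, 'origin': array([954.7651323 , 533.78263264, 801.08718725]), 'rotation': array([ 0.69432371, -0.00958188,  2.63450931])}
top {'fx': 526.7473917667795, 'fy': 526.7473917667795, 'cx': 274.57711132345355, 'cy': 201.53683477697726, 'origin': array([ 481.58265951,   35.71615151, 1280.82926422]), 'rotation': array([ 0.11721597, -0.01480351, -1.54732565])}
```

View pics/top0.png

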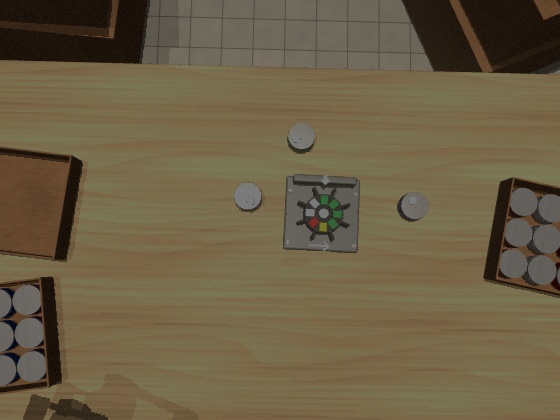

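View pics/scene0.png

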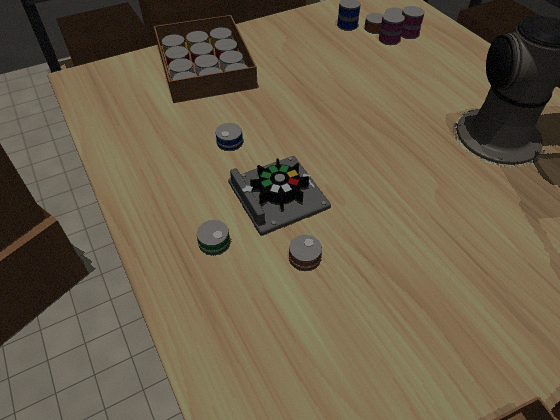

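The top view shows the wheel near (323,213), with the pointer at its top (325,181) and the front (arrow) at its bottom. Yellow is at (323,227) and red at (313,222). That makes it about 5 clicks before red, so I'll zoom in to pick exact pixels.

```bash
cat > h.py <<'E'
import numpy as np,cv2
from scipy.spatial.transform import Rotation as R
from plant import readout,viewer
def ray(n,u,v,z,ci=None):
    c=ci or viewer.camera_info(n);r=R.from_euler('xyz',c['rotation']).as_matrix()
    d=r@np.array([(u-c['cx'])/c['fx'],-(v-c['cy'])/c['fy'],-1]);o=np.array(c['origin'])
    return (o+d*(z-o[2])/d[2])
def proj(n,p):
    c=viewer.camera_info(n);r=R.from_euler('xyz',c['rotation']).as_matrix()
    q=r.T@(np.array(p)-c['origin']);return np.array([c['cx']+c['fx']*q[0]/-q[2],c['cy']+c['fy']*q[1]/q[2]])
E
python3 - <<'E'
from h import *
a=cv2.imread('pics/top0.png')[160:270,220:440];b=cv2.imread('pics/scene0.png')[140:245,215:345]
a=cv2.resize(a[:,:],None,fx=3.6,fy=3.6,interpolation=2)
cv2.imwrite('pics/topz.png',a)
b=cv2.resize(b,None,fx=5.7,fy=5.7,interpolation=2);cv2.imwrite('pics/scz.png',b)
E
```

```text
(no output)
```

View pics/topz.png

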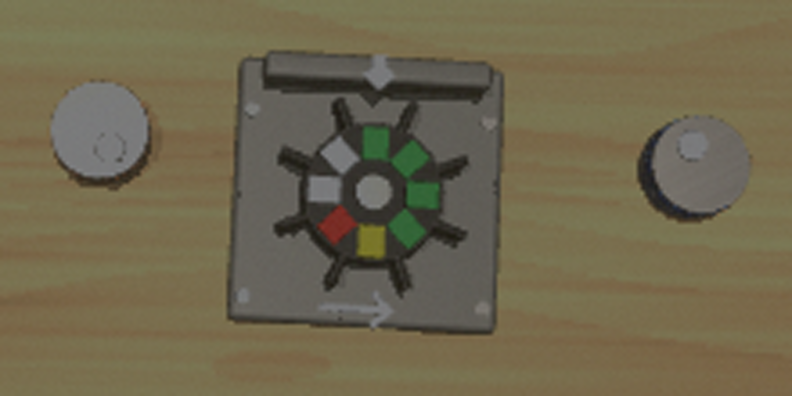

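View pics/scz.png

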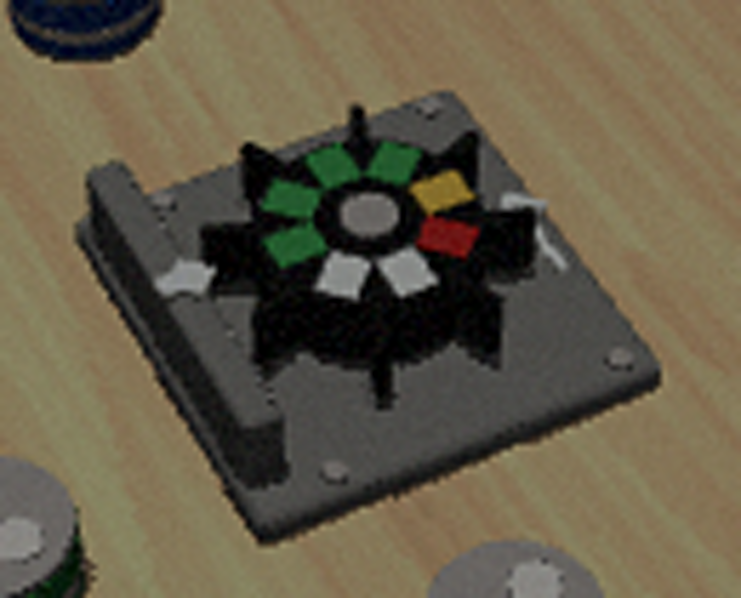

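The zoomed top view has the first green tab at the pointer, with 5 clicks to go to red. The hub is at (374,192) zoomed and the wheel is at rest. In the scene view the hub is at (369,213) zoomed.

```bash
python3 - <<'E'
from h import *
def T(x,y,z): return ray('top',220+(x+.5)/3.6-.5,160+(y+.5)/3.6-.5,z)[:2].round(1)
def S(x,y,z): return ray('scene',215+(x+.5)/5.7-.5,140+(y+.5)/5.7-.5,z)[:2].round(1)
print('hub',T(374,192,56),S(369,213,56))
tt=[(376,142),(410,157),(423,194),(407,228),(371,241),(337,223),(323,190),(340,155)]
P=np.array([T(*t,55.5) for t in tt]);print('tabs mean T',P.mean(0))
print('yaw from tabs',np.degrees([np.arctan2(*(P[i]-P[i+4])[::-1])+i*np.pi/4 for i in range(4)]))
st=[(295,245),(344,276),(406,271),(449,237),(442,192),(395,161),(333,164),(291,199)]
Q=np.array([S(*t,55.5) for t in st]);print('tabs mean S',Q.mean(0))
v=Q[0]-Q[4];print(np.degrees(np.arctan2(v[1],v[0])))
v=T(493,332,16)-T(230,320,16);print('front edge dir',np.degrees(np.arctan2(v[1],v[0]))+90)
v=T(377,80,59);print('ptr',v)
print('tins',T(99,128,38),T(700,165,38),ray('top',301,136,38)[:2],S(190-0,0,0))
print(readout.get_obs()['tool_pos'])
E
```

```text
hub [602.2 -94.1] [604.6 -96.1]
tabs mean T [602.75  -93.775]
yaw from tabs [-2.21280101 -1.69390505 -0.88005029 -1.51407336]
tabs mean S [605.45   -94.2875]
-2.045408488887226
front edge dir -1.2418132863379867
ptr [675.3 -94.8]
tins [641.9  86.3] [ 627.3 -311.9] [789.14813445 -39.25568745] [ 585.1 -299.5]
[139.30237083 505.90800284 291.62336887]
```

```bash
python3 -m creep '0.0212 -0.0350 0 0 0 -0.078 50;0.0212 -0.0350 0 0 0 -0.078 0;0.0212 -0.0350 0 0 0 -0.078 0;0.0212 -0.0350 0 0 0 -0.078 0;0.0212 -0.0350 0 0 0 -0.078 0;0.0212 -0.0350 0 0 0 -0.078 0;0.0212 -0.0350 0 0 0 -0.078 0;0.0212 -0.0350 0 0 0 -0.078 0' && python3 -m creep '0.0212 -0.0350 0 0 0 -0.078 0;0.0212 -0.0350 0 0 0 -0.078 0;0.0212 -0.0350 0 0 0 -0.078 0;0.0212 -0.0350 0 0 0 -0.078 0;0.0212 -0.0350 0 0 0 -0.078 0;0.0212 -0.0350 0 0 0 -0.078 0;0.0212 -0.0350 0 0 0 -0.078 0;0 0 0 0 0 0 0'
```

```text
time: 0.77
tool_pos: [309.3, 224.4, 292.2]
tcp_rot: [3.142, 0.0, 2.245]
contact_force: [1.8, 0.5, -0.4]
grip_width: 43.3
finger_force: 0.0
time: 1.43
tool_pos: [460.3, -24.3, 291.8]
tcp_rot: [3.14, 0.003, 1.694]
contact_force: [-0.3, -0.8, 0.4]
grip_width: 0.4
finger_force: 0.0
```

```bash
python3 -m creep '0.0075 -0.0112 -0.032 0 0 -0.025 0;0.0075 -0.0112 -0.032 0 0 -0.025 0;0.0075 -0.0112 -0.032 0 0 -0.025 0;0.0075 -0.0112 -0.032 0 0 -0.025 0;0.0075 -0.0112 -0.032 0 0 -0.025 0;0.0075 -0.0112 -0.032 0 0 -0.025 0;0 0 0 0 0 0 0;0 0 0 0 0 0 0'; python3 - <<'E'
from h import *
for n in('wrist','scene'): cv2.imwrite(f'pics/{n}1.png',viewer.capture(n)[:,:,::-1])
w=cv2.imread('pics/wrist1.png');s=cv2.imread('pics/scene1.png')[120:260,200:380]
cv2.imwrite('pics/a1.png',np.hstack([cv2.resize(w,(400,300)),cv2.resize(s,(386,300),interpolation=2)]))
E
```

```text
time: 2.1
tool_pos: [501.3, -85.6, 98.7]
tcp_rot: [-3.137, -0.002, 1.553]
contact_force: [-0.6, 0.3, 0.2]
grip_width: 0.5
finger_force: 0.0
```

View pics/a1.png

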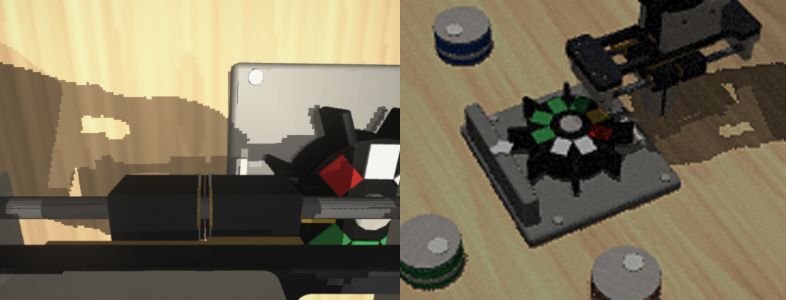

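```bash
python3 -m creep '0.0105 -0.0022 0 0 0 -0.005 0;0.0105 -0.0022 0 0 0 -0.005 0;0.0105 -0.0022 0 0 0 0 0;0 0 0 0 0 0 0;0 0 0 0 0 0 0'; python3 -m creep '0 0 0 0 0 0 0'
```

```text
time: 2.62
tool_pos: [534.4, -92.2, 102.2]
tcp_rot: [3.139, 0.001, 1.544]
contact_force: [0.1, -0.7, 0.3]
grip_width: 0.3
finger_force: 0.0
time: 2.7
tool_pos: [533.5, -92.1, 101.4]
tcp_rot: [3.14, 0.0, 1.544]
contact_force: [-0.0, 0.3, 0.9]
grip_width: 0.6
finger_force: 0.0
```

```bash
python3 -m creep '0 -0.0043 -0.003 0 0 0.06 0;0.0003 -0.0043 0 0 0 0.06 0;0.0005 -0.0042 0 0 0 0.06 0;0.0008 -0.0042 0 0 0 0.06 0;0.0010 -0.0041 0 0 0 0.06 0;0.0013 -0.0041 0 0 0 0.06 0'; python3 -m creep '0.0015 -0.0040 0 0 0 0.06 0;0.0017 -0.0039 0 0 0 0.06 0;0.0020 -0.0038 0 0 0 0.06 0;0.0022 -0.0036 0 0 0 0.06 0;0.0024 -0.0035 0 0 0 0.06 0;0.0026 -0.0034 0 0 0 0.06 0;0 0 0 0 0 0 0;0 0 0 0 0 0 0'
python3 - <<'E'
from h import *
a=[]
for n in('top','scene'): a.append(viewer.capture(n)[:,:,::-1])
s=a[1][120:260,200:380];t=a[0][160:270,260:402]
cv2.imwrite('pics/a2.png',np.hstack([cv2.resize(t,(387,300),interpolation=2),cv2.resize(s,(386,300),interpolation=2)]))
o=readout.get_obs();p=o['tool_pos'];print(np.hypot(p[0]-604,p[1]+94.5), np.arctan2(p[1]+94.5,p[0]-604)+np.pi+.028)
E
```

```text
time: 3.2
tool_pos: [536.8, -117.1, 97.6]
tcp_rot: [-3.141, -0.001, 1.906]
contact_force: [-0.8, 1.9, -0.2]
grip_width: 0.6
finger_force: 0.9
time: 3.87
tool_pos: [549.7, -139.8, 97.6]
tcp_rot: [3.142, -0.0, 2.261]
contact_force: [0.1, 0.4, -0.1]
grip_width: 0.4
finger_force: 0.0
70.57137702811154 0.7223076205170917
```

View pics/a2.png

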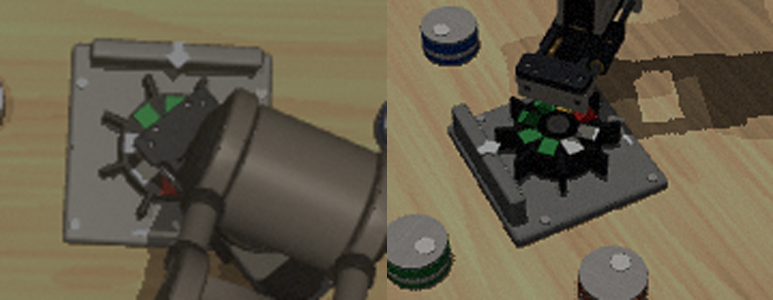

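The picture shows red at the front, (170,188) in the left half, so exactly one click was made. Next I'll withdraw, go back and re-enter, then read the angle from the red and yellow blobs.

```bash
cat >> h.py <<'E'
def check():
    im=viewer.capture('scene');h=cv2.cvtColor(im,cv2.COLOR_RGB2HSV).astype(int)
    for nm,off,lo,hi in(('red',0,-6,6),('yel',-np.pi/4,18,32)):
        H=np.where(h[...,0]>170,h[...,0]-180,h[...,0])
        m=((H>=lo)&(H<=hi)&(h[...,1]>150)&(h[...,2]>70)).astype(np.uint8)
        m[:150]=0;m[212:]=0;m[:,:240]=0;m[:,325:]=0
        n,_,s,c=cv2.connectedComponentsWithStats(m)
        if n<2: print(nm,'none');continue
        i=1+s[1:,4].argmax();p=ray('scene',*c[i],55.5)[:2]-[604.5,-94.5]
        a=np.arctan2(p[1],p[0])+.028
        # yellow comes before red: red angle = yellow angle - pi/4
        w=a+(-np.pi/4 if nm=='yel' else 0)
        print(nm,'px',s[i,4],'r',np.hypot(*p).round(1),'wheel clicks from red',round((w/(np.pi/4)+4)%8-4,2))
    o=readout.get_obs();p=o['tool_pos'];print('t',o['time'],'r',np.hypot(p[0]-604,p[1]+94.5).round(1),'a',round(np.arctan2(p[1]+94.5,p[0]-604)%(2*np.pi)-np.pi+.028,3),'yaw',o['tcp_rot'][2].round(3),'z',p[2].round(1))
E
python3 -m creep '-0.010 -0.0083 0 0 0 0 0;-0.010 -0.0083 0 0 0 0 0;-0.0037 0.0108 0 0 0 -0.12 0;-0.0037 0.0108 0 0 0 -0.12 0;-0.0037 0.0108 0 0 0 -0.12 0;-0.0037 0.0108 0 0 0 -0.12 0;-0.0037 0.0108 0 0 0 -0.12 0;-0.0037 0.0108 0 0 0 -0.12 0'; python3 -m creep '0 0 0 0 0 0 0;0 0 0 0 0 0 0;0 0 0 0 0 0 0'; python3 -c "from h import *;check()"
```

```text
time: 4.63
tool_pos: [506.6, -92.1, 97.2]
tcp_rot: [-3.141, -0.0, 1.536]
contact_force: [-0.5, -0.9, 0.1]
grip_width: 0.4
finger_force: 0.0
time: 4.88
tool_pos: [507.9, -92.7, 97.4]
tcp_rot: [3.141, 0.0, 1.546]
contact_force: [0.3, -0.3, -0.4]
grip_width: 0.4
finger_force: 0.0
red px 6 r 40.0 wheel clicks from red 3.97
yel none
t 4.9333 r 96.0 a 0.01 yaw 1.545 z 97.4
```

```bash
python3 -m creep '0.0127 0.0003 0 0 0 0 0;0.0127 0.0003 0 0 0 0 0;0 0 0 0 0 0 0'; python3 -m creep '0 -0.0043 0 0 0 0.06 0;0.0003 -0.0043 0 0 0 0.06 0;0.0005 -0.0042 0 0 0 0.06 0;0.0008 -0.0042 0 0 0 0.06 0;0.0010 -0.0041 0 0 0 0.06 0;0.0013 -0.0041 0 0 0 0.06 0'; python3 -m creep '0.0015 -0.0040 0 0 0 0.06 0;0.0017 -0.0039 0 0 0 0.06 0;0.0020 -0.0038 0 0 0 0.06 0;0.0022 -0.0036 0 0 0 0.06 0;0.0024 -0.0035 0 0 0 0.06 0;0.0026 -0.0034 0 0 0 0.06 0;0 0 0 0 0 0 0;0 0 0 0 0 0 0';python3 -c "from h import *;check()"
python3 -m creep '-0.010 -0.0083 0 0 0 0 0;-0.010 -0.0083 0 0 0 0 0;-0.0037 0.0108 0 0 0 -0.12 0;-0.0037 0.0108 0 0 0 -0.12 0;-0.0037 0.0108 0 0 0 -0.12 0;-0.0037 0.0108 0 0 0 -0.12 0;-0.0037 0.0108 0 0 0 -0.12 0;-0.0037 0.0108 0 0 0 -0.12 0'; python3 -m creep '0 0 0 0 0 0 0;0 0 0 0 0 0 0;0 0 0 0 0 0 0'; python3 -c "from h import *;check()"
```

```text
time: 5.18
tool_pos: [535.5, -92.3, 97.5]
tcp_rot: [3.138, 0.001, 1.544]
contact_force: [-0.7, 0.6, 1.0]
grip_width: 0.4
finger_force: 0.0
time: 5.68
tool_pos: [536.4, -116.6, 96.9]
tcp_rot: [-3.141, -0.001, 1.907]
contact_force: [0.3, 1.3, 0.5]
grip_width: 0.6
finger_force: 0.9
time: 6.35
tool_pos: [549.2, -139.0, 97.1]
tcp_rot: [-3.141, -0.0, 2.261]
contact_force: [-0.4, -0.4, 0.0]
grip_width: 0.3
finger_force: 0.0
red px 5 r 22.6 wheel clicks from red -2.77
yel px 22 r 30.9 wheel clicks from red -2.96
t 6.4 r 70.5 a 0.707 yaw 2.261 z 97.1
time: 7.07
tool_pos: [506.1, -90.7, 97.3]
tcp_rot: [-3.141, 0.0, 1.536]
contact_force: [-0.3, -0.8, -0.9]
grip_width: 0.3
finger_force: 0.0
time: 7.32
tool_pos: [507.4, -91.3, 97.4]
tcp_rot: [3.141, 0.0, 1.546]
contact_force: [0.2, -0.4, -0.2]
grip_width: 0.4
finger_force: 0.0
red none
yel px 51 r 31.6 wheel clicks from red -2.96
t 7.3667 r 96.5 a -0.005 yaw 1.545 z 97.4
```

```bash
python3 -m creep '0.0127 -0.0005 0 0 0 0 0;0.0127 -0.0005 0 0 0 0 0;0 0 0 0 0 0 0'; python3 -m creep '0 -0.0043 0 0 0 0.06 0;0.0003 -0.0043 0 0 0 0.06 0;0.0005 -0.0042 0 0 0 0.06 0;0.0008 -0.0042 0 0 0 0.06 0;0.0010 -0.0041 0 0 0 0.06 0;0.0013 -0.0041 0 0 0 0.06 0'; python3 -m creep '0.0015 -0.0040 0 0 0 0.06 0;0.0017 -0.0039 0 0 0 0.06 0;0.0020 -0.0038 0 0 0 0.06 0;0.0022 -0.0036 0 0 0 0.06 0;0.0024 -0.0035 0 0 0 0.06 0;0.0026 -0.0034 0 0 0 0.06 0;0 0 0 0 0 0 0;0 0 0 0 0 0 0'
python3 -m creep '-0.010 -0.0083 0 0 0 0 0;-0.010 -0.0083 0 0 0 0 0;-0.0037 0.0108 0 0 0 -0.12 0;-0.0037 0.0108 0 0 0 -0.12 0;-0.0037 0.0108 0 0 0 -0.12 0;-0.0037 0.0108 0 0 0 -0.12 0;-0.0037 0.0108 0 0 0 -0.12 0;-0.0037 0.0108 0 0 0 -0.12 0'; python3 -m creep '0 0 0 0 0 0 0;0 0 0 0 0 0 0;0 0 0 0 0 0 0'; python3 -c "from h import *;check()"
```

```text
time: 7.62
tool_pos: [535.0, -92.6, 97.5]
tcp_rot: [3.138, 0.001, 1.544]
contact_force: [0.1, -0.2, -0.4]
grip_width: 0.6
finger_force: 0.0
time: 8.12
tool_pos: [535.9, -116.7, 96.9]
tcp_rot: [-3.141, -0.001, 1.907]
contact_force: [-0.2, 2.1, 0.7]
grip_width: 0.3
finger_force: 0.9
time: 8.78
tool_pos: [548.7, -139.2, 97.0]
tcp_rot: [-3.141, -0.001, 2.261]
contact_force: [-0.8, -0.7, 0.5]
grip_width: 0.8
finger_force: 0.0
time: 9.45
tool_pos: [505.5, -90.9, 97.2]
tcp_rot: [-3.141, -0.0, 1.536]
contact_force: [0.6, 0.7, -0.0]
grip_width: 0.4
finger_force: 0.0
time: 9.7
tool_pos: [506.9, -91.5, 97.4]
tcp_rot: [3.141, 0.0, 1.546]
contact_force: [0.9, -0.4, -0.9]
grip_width: 0.4
finger_force: 0.0
red px 47 r 31.7 wheel clicks from red -1.95
yel px 53 r 32.2 wheel clicks from red -1.96
t 9.75 r 97.0 a -0.003 yaw 1.545 z 97.4
```

Two clicks remain. The next one brings yellow to the pointer, and I'll let it settle there.

```bash
python3 -m creep '0.0131 -0.0004 0 0 0 0 0;0.0131 -0.0004 0 0 0 0 0;0 0 0 0 0 0 0'; python3 -m creep '0 -0.0043 0 0 0 0.06 0;0.0003 -0.0043 0 0 0 0.06 0;0.0005 -0.0042 0 0 0 0.06 0;0.0008 -0.0042 0 0 0 0.06 0;0.0010 -0.0041 0 0 0 0.06 0;0.0013 -0.0041 0 0 0 0.06 0'; python3 -m creep '0.0015 -0.0040 0 0 0 0.06 0;0.0017 -0.0039 0 0 0 0.06 0;0.0020 -0.0038 0 0 0 0.06 0;0.0022 -0.0036 0 0 0 0.06 0;0.0024 -0.0035 0 0 0 0.06 0;0.0026 -0.0034 0 0 0 0.06 0;0 0 0 0 0 0 0;0 0 0 0 0 0 0'
python3 -m creep '-0.010 -0.0083 0 0 0 0 0;-0.010 -0.0083 0 0 0 0 0;-0.0037 0.0108 0 0 0 -0.12 0;-0.0037 0.0108 0 0 0 -0.12 0;-0.0037 0.0108 0 0 0 -0.12 0;-0.0037 0.0108 0 0 0 -0.12 0;-0.0037 0.0108 0 0 0 -0.12 0;-0.0037 0.0108 0 0 0 -0.12 0'; python3 -m creep '0 0 0 0 0 0 0;0 0 0 0 0 0 0;0 0 0 0 0 0 0;0 0 0 0 0 0 0;0 0 0 0 0 0 0;0 0 0 0 0 0 0;0 0 0 0 0 0 0;0 0 0 0 0 0 0';python3 -m creep '0 0 0 0 0 0 0;0 0 0 0 0 0 0;0 0 0 0 0 0 0;0 0 0 0 0 0 0;0 0 0 0 0 0 0;0 0 0 0 0 0 0'; python3 -c "from h import *;check()"
```

```text
time: 10.0
tool_pos: [535.3, -92.6, 97.5]
tcp_rot: [3.138, 0.001, 1.544]
contact_force: [0.0, 0.4, 0.6]
grip_width: 0.2
finger_force: 0.0
time: 10.5
tool_pos: [536.2, -116.7, 96.9]
tcp_rot: [-3.141, -0.001, 1.907]
contact_force: [-1.1, 2.3, 0.2]
grip_width: 0.3
finger_force: 0.9
time: 11.17
tool_pos: [549.0, -139.2, 97.0]
tcp_rot: [-3.141, -0.001, 2.261]
contact_force: [0.0, -0.5, 0.3]
grip_width: 0.5
finger_force: 0.0
time: 11.83
tool_pos: [505.8, -90.9, 97.3]
tcp_rot: [-3.141, -0.0, 1.536]
contact_force: [-1.0, 0.5, 0.7]
grip_width: 0.1
finger_force: 0.0
time: 12.5
tool_pos: [507.3, -90.8, 97.2]
tcp_rot: [3.142, 0.0, 1.543]
contact_force: [-0.0, -0.2, 0.3]
grip_width: 0.2
finger_force: 0.0
time: 13.0
tool_pos: [507.3, -90.6, 97.2]
tcp_rot: [3.142, 0.0, 1.543]
contact_force: [-0.1, 0.1, 0.5]
grip_width: 0.4
finger_force: 0.0
red px 50 r 32.6 wheel clicks from red -0.98
yel px 60 r 32.9 wheel clicks from red -1.0
t 13.05 r 96.8 a -0.012 yaw 1.543 z 97.2
```

Yellow is settled at the pointer, so this is the final click. After it I'll withdraw outward and up.

```bash
python3 -m creep '0.0131 -0.0009 0 0 0 0 0;0.0131 -0.0009 0 0 0 0 0;0 0 0 0 0 0 0'; python3 -m creep '0 -0.0043 0 0 0 0.06 0;0.0003 -0.0043 0 0 0 0.06 0;0.0005 -0.0042 0 0 0 0.06 0;0.0008 -0.0042 0 0 0 0.06 0;0.0010 -0.0041 0 0 0 0.06 0;0.0013 -0.0041 0 0 0 0.06 0'; python3 -m creep '0.0015 -0.0040 0 0 0 0.06 0;0.0017 -0.0039 0 0 0 0.06 0;0.0020 -0.0038 0 0 0 0.06 0;0.0022 -0.0036 0 0 0 0.06 0;0.0024 -0.0035 0 0 0 0.06 0;0.0026 -0.0034 0 0 0 0.06 0;0 0 0 0 0 0 0;0 0 0 0 0 0 0'
python3 -m creep '-0.010 -0.0083 0 0 0 0 0;-0.010 -0.0083 0 0 0 0 0;-0.010 -0.0083 0 0 0 0 0;-0.01 0 0.03 0 0 0 0;-0.01 0 0.03 0 0 0 0;-0.02 0 0.03 0 0 0 0;-0.02 0 0.03 0 0 0 0;0 0 0 0 0 0 0'; python3 -m creep '-0.02 0.03 0 0 0 0 0;-0.02 0.03 0 0 0 0 0;0 0.04 0 0 0 0 0;0 0.04 0 0 0 0 0;0 0.04 0 0 0 0 0;0 0 0 0 0 0 0;0 0 0 0 0 0 0;0 0 0 0 0 0 0'; python3 - <<'E'
from h import *
check()
a=[viewer.capture(n)[:,:,::-1] for n in('top','scene')]
cv2.imwrite('pics/a3.png',np.hstack([cv2.resize(a[0][110:270,220:440],(412,300),interpolation=2),cv2.resize(a[1][110:280,190:390],(353,300),interpolation=2)]))
E
```

```text
time: 13.3
tool_pos: [535.6, -92.8, 97.6]
tcp_rot: [3.139, 0.001, 1.543]
contact_force: [0.1, 0.4, -0.5]
grip_width: 0.2
finger_force: 0.0
time: 13.8
tool_pos: [536.5, -117.1, 97.0]
tcp_rot: [-3.141, -0.001, 1.906]
contact_force: [1.0, 2.4, 0.0]
grip_width: 0.4
finger_force: 0.9
time: 14.47
tool_pos: [549.3, -139.7, 97.1]
tcp_rot: [-3.141, -0.001, 2.261]
contact_force: [0.3, 0.8, 0.0]
grip_width: 0.1
finger_force: 0.0
time: 15.13
tool_pos: [457.9, -166.0, 222.2]
tcp_rot: [3.14, 0.006, 2.261]
contact_force: [1.6, -0.4, 0.8]
grip_width: 0.2
finger_force: 0.0
time: 15.8
tool_pos: [419.4, 14.7, 217.0]
tcp_rot: [-3.141, 0.0, 2.263]
contact_force: [0.5, 0.5, -0.7]
grip_width: 0.7
finger_force: 0.0
red px 54 r 33.4 wheel clicks from red 0.01
yel px 55 r 33.1 wheel clicks from red -0.03
t 15.85 r 214.1 a -0.505 yaw 2.262 z 217.0
```

View pics/a3.png

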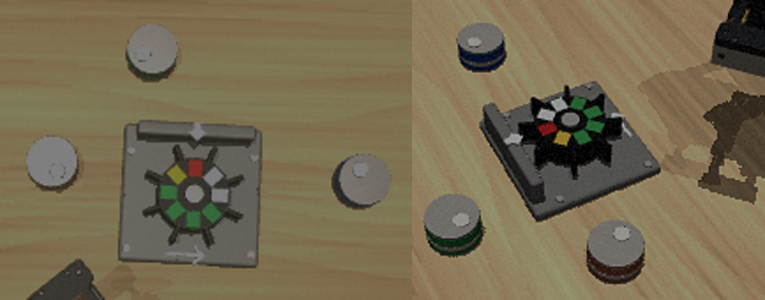

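Red rests at the pointer, at (195,168) in the left half. The tins are untouched and the arm is clear.

```bash
python3 -c "from plant import order;print(order.close_job())"
```

```text
the job is handed in; nothing more can be done
None
```

The wheel went forward five single clicks, settled at yellow, and now rests with the red tab at the white pointer; the tins still stand where they were, the arm is clear, and the job was handed in at about 16 s.

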